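# Tuck the vent flashing under the shed roof shingle and hold it flat

## Robot

A 7-joint arm with a two-finger parallel gripper is mounted at the origin on the work surface. World frame = base frame: x ahead of the robot, y to its left, z up, the work surface at z = 0. Lengths are in m, angles in rad, forces in N, time in s.
With the tool pointing down it reaches from about 0.425 to 0.875 m from the base axis. Payload 4.7 kg.
Tool frame: the origin (TCP) lies between the finger pads; the fingertips stand 14 mm ahead of it and the grasp point (between the pads) lies 5 mm behind it; z points along the fingers, y is the line along which they close (so a half turn about z gives the same grasp; the last joint's range is limited). The gripper opens to 85 mm and grips with 20 to 120 N. Pads are 22 mm wide; open, the fingers measure 114 mm over their backs; the gripper's body (76 mm by 85 mm) begins 54 mm behind the grasp point. The pads swing forward as they close: fully open they stand 13 mm farther back than shut.
Start: joints at [-1.296, 0.321, -0.07, 1.45, 0.023, 1.371, -0.057], TCP at [0.168, 0.628, 0.245] pointing down, gripper open.
Joint ranges: [-2.86, 2.86], [-0.3, 2.09], [-1.38, 1.24], [0.06, 2.45], [-1.56, 4.7], [0.09, 2.05], [-2.69, 2.69]. Speed limits (rad/s): [2.57, 2.57, 3.14, 3.14, 3.14, 3.14, 3.14].

## Interface

Orientations are given as a 3x3 rotation matrix whose columns are the frame's x, y, z axes.
In Python, from station import arm gives the robot as it stands. The module is installed in compiled form; this text tells all that it offers.
- The arm moves only by the shell command python3 -m creep 'ROWS' [OPENING]. ROWS is JSON, a list of rows, each a list of 6 numbers: the shift along the tool's x, y, z in m, then the turn, a rotation vector about the tool's x, y, z in rad. In form: [[dx, dy, dz, ax, ay, az], ...]. A call has 1 to 10 rows; each row shifts and turns the commanded pose from where the row before left it, along the tool's axes as they then stand; what a row does not reach is not made up. A row lasts 1/12 s, in which the tool goes at most 41.7 mm and 7.16 degrees, less where a joint would pass 70% of its speed; a pose out of reach is approached as far as the arm can. A call with a gripper value outside its range is refused whole. OPENING is the closure, from -1 (fully open) to 1 (shut), so that 0 is half open, set as the call begins (- or left out, the last holds). The fingers move at their own pace and stop on an object; the grip force is fixed at half the most. Time passes only in rows, so rows that do not move let the fingers close. It gives the time, the measured TCP pose, the force, the opening and the grip force at its end, in the units of the state.
- arm.observe(): the state, without advancing time (a new reading comes with each control period).
- arm.grab_frame(name): name is "side" or "top"; returns a dict with "pixels" (420x560x3 uint8, red, green, blue), "camera_matrix" (3x3 intrinsics, pixels), "dist" ([k1, k2, p1, p2, k3] as OpenCV has them; the pictures are not rectified), "R" (3x3) and "t" (3): a world point X has camera coordinates R X + t. Camera axes: x right, y down, z forward; pixel columns grow to the right and rows downward; lengths in m; the calibration is good to about 2 mm. A picture is of the moment at which its call begins. There is no depth.
- arm.job_done(): hands the job in; it is judged then, once.
The state is a dict: "clock": time; "q": joint angles; "joint_vel": joint speeds; "joint_efforts": joint torques, N m; "eef_pos": TCP position; "orientation": TCP orientation; "contact_force": force on the tool from outside, world axes, zero at the start; "wrist_torque": the same for the moment, N m; "opening": opening from 0.0 (shut) to 1.0 (fully open); "grasp_force": force on a finger pad.
Only numpy, scipy, OpenCV 4.12 (cv2) and the standard library are available. Lean on these libraries where they do the work, as an engineer would, in place of code of your own. Each camera call takes 0.05 s, during which the arm holds its last target. There are 200 camera calls.

## Task

One half of the toy engine shed's roof has its vent fitted, the other half still has an open smoke hole. Pick up the loose roof vent and fit it over the open hole just like the fitted one: slide the upper edge of its flashing plate in under the lapped shingle, square to it and without lifting the shingle, until the box stands over the hole; knock none of the other toys about. Finish while still holding the vent and pressing its plate down flat on the roof board: do not let go.

Things in the scene. Friction and masses are not known exactly. Their poses are not given: they have to be found in the camera images.
- vent: loose aluminium roof vent, lying on the table plate down: plate 95 (x) x 90 (y) x 3 mm, on it a square louvred box 30 x 30 mm, top 50 mm above the plate's underside, pinched across own x or y. 70 to 120 g. Origin: plate's underside, below the box's centre. Plate reaches 65 mm to own +x (the upper edge, to go under the shingle), 30 mm to -x, 45 mm each way in y. z up through the box
- vent_edge (a point): middle of the vent plate's upper edge, on its underside (65 mm along the vent's own x from its origin)
- smoke_hole: open smoke hole: dark, 20 mm, in a 25 mm flush rubber rim, in the shed's roof, over the left or right track. Origin: its centre on the board's top, 105 mm above the table. x: up the slope (12 degrees, away from the robot), y: level across, z: square off the board. Lower edge of the shingle above it: x = 42 mm. A fitted vent has its origin and axes here, plate 23 mm under the shingle
- fitted_vent: the vent already fixed over the other track's smoke hole, same shape, size and axes as the loose one, its plate tucked under that side's shingle; 144 mm to the left or right of the open hole
- roof: shed's roof board, fixed: bare, flat, 292 mm wide, from the eave (x = -84 mm) to the ridge (x = 128 mm). Origin: on its top, midway between the two holes (at y = 72 and -72 mm); x up the slope, y left, z square off the board. Verge boards at its sides stand 4 mm proud. Battens 7 mm high carry each shingle's two sides from x = 45 mm up, 114 mm clear between them
- shingle_left (a joint): angle of the left shingle (roof's +y half), 134 mm wide, 70 mm up the slope, 4 mm thick, pinned along its upper edge, centred on its hole's line; underside 7 mm above the board. 0 = lying down on its battens; grows as its lower edge is lifted (0.1 rad = 7 mm there). Light: about 0.3 N at the lower edge lifts it
- shingle_right (a joint): angle of the right shingle (over the roof's -y half), same kind
- fire_engine: red toy fire engine, 110 x 40 x 58 mm, loose bystander on the table. Origin: centre of its underside
- bus: silver toy bus, 118 x 40 x 47 mm, loose bystander on the table. Origin: centre of its underside
- hedge: green silicone hedge, 90 x 24 x 32 mm, loose bystander on the table. Origin: centre of its underside
- pylon: stainless steel bridge pylon, 64 x 64 mm foot, 130 mm high, loose bystander on the table. Origin: centre of its underside
- figure_a: tiny turned wooden figure, 23 mm across, 47 mm high, loose bystander on the table. Origin: centre of its underside
- figure_b: second tiny turned wooden figure, same size, loose bystander on the table. Origin: centre of its underside
- engine: wooden toy locomotive, 85 x 38 x 64 mm, loose bystander on the table. Origin: centre of its underside
Mind the look-alikes: they are no part of the job. What is shaped like the vent but purple is not meant.

How it is judged:
At the end, for the whole second after the job is handed in: Vent over the open hole: origin within 8 mm along and across, 3 mm in height; upper edge up the slope under the shingle; flat within 0.04 rad, square within 0.09 rad; both shingles below 0.03 rad; fingers still on it (over 1.5 N), plate pressed on the roof board with over 2.5 N; still (x of vent in the frame of smoke_hole between -0.008 and 0.008 m and y of vent in the frame of smoke_hole between -0.008 and 0.008 m and z of vent in the frame of smoke_hole between -0.003 and 0.003 m and x of vent_edge in the frame of smoke_hole above 0.055 m and angle between the z axis of vent and the z axis of smoke_hole, either way round below 0.04 rad and angle between the x axis of vent and the x axis of smoke_hole, either way round below 0.09 rad and value of joint each of shingle_left, shingle_right below 0.03 rad and contact force between vent and roof above 2.5 N and contact force between the fingers and vent above 1.5 N and linear speed of vent below 0.01 m/s); the arm keeps its last pose, push and grip.
It fails at once if a shingle is lifted (more than 0.1 rad, 7 mm at its lower edge) (value of joint any of shingle_left, shingle_right above 0.1 rad).
It fails at once if one of the other toys is knocked about (moved more than 15 mm) (distance of any of fire_engine, bus, hedge, pylon, figure_a, figure_b, engine from where it was at the start of the episode above 0.015 m).
It also fails if it takes over 42 s, if anything falls off the work surface, if the arm or the gripper's body presses on something with over 40 N, if the wrist force passes 120 N, or if a joint passes its speed limit or range.

## Working session

There is one attempt and no reset: what is moved stays moved. The work goes in short steps, Python scripts to look and compute and a shell command to move; the robot and the scene stay as the last step left them, time stands still between calls to the robot, and variables do not carry over. Pictures are saved under pics/ and viewed, at most 10 in all, crops included, and the job is handed in when it is done.

```bash
mkdir -p pics; cat > h.py <<'E'
import numpy as np, cv2
from station import arm
def grab(n,save=None):
    f=arm.grab_frame(n)
    if save: cv2.imwrite('pics/'+save,cv2.cvtColor(f['pixels'],cv2.COLOR_RGB2BGR))
    return f
def ray(f,uv):
    K=np.array(f['camera_matrix']);R=np.array(f['R']);t=np.array(f['t'])
    p=cv2.undistortPoints(np.array(uv,float).reshape(-1,1,2),K,np.array(f['dist'])).reshape(-1,2)
    d=np.c_[p,np.ones(len(p))]@R
    return -R.T@t,d
def onz(f,uv,z):
    c,d=ray(f,uv); return c+d*((z-c[2])/d[:,2])[:,None]
def proj(f,X):
    return cv2.projectPoints(np.array(X,float).reshape(-1,1,3),cv2.Rodrigues(np.array(f['R']))[0],np.array(f['t']),np.array(f['camera_matrix']),np.array(f['dist']))[0].reshape(-1,2)
E
python3 - <<'E'
from h import *
for n in('top','side'):
    f=grab(n,n+'0.png'); print(n,-np.array(f['R']).T@f['t'],np.array(f['R'])[2])
s=arm.observe();print(s['clock'],s['eef_pos'],s['orientation'],s['opening'],s['contact_force'])
E
```

```text
top [3.15199848e-01 3.14247197e-04 1.14454362e+00] [ 0.18943654 -0.01892968 -0.98171048]
side [ 0.31870246 -0.84835919  0.65726672] [ 0.15882558  0.81609656 -0.55566253]
0.1 [0.16753552 0.62756026 0.24432164] [[-9.66197013e-01  2.57804598e-01 -3.48597279e-04]
 [ 2.57804811e-01  9.66195471e-01 -1.72953598e-03]
 [-1.09069217e-04 -1.76094256e-03 -9.99998444e-01]] 0.9991008831235348 [-0.76694999 -0.00577706 -1.00479069]
```

View pics/top0.png

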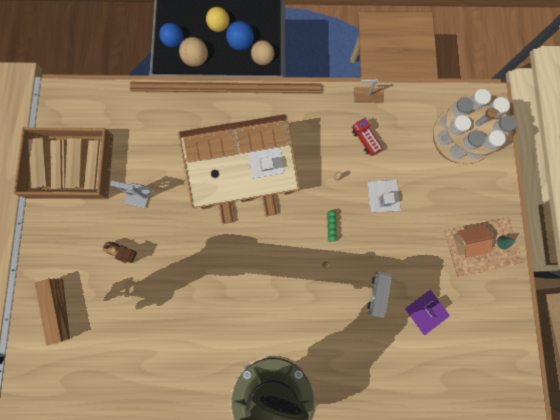

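View pics/side0.png

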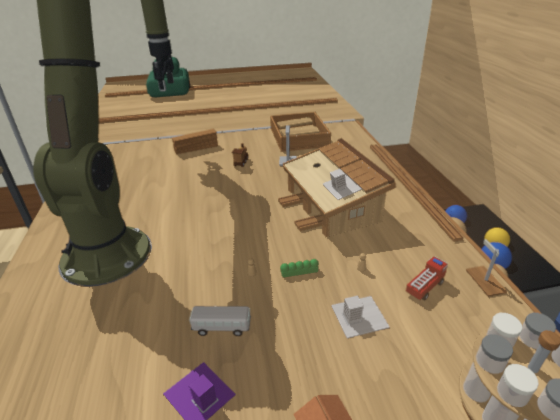

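Top view: the loose vent is at (385,196) and the open hole at (214,174), on the left half. Things that could be taken for the vent are the fitted vent on the roof (267,161), the purple one (428,312), and the silver bus (380,294). I choose the grey one at (385,196) and check it in a close crop.

```bash
python3 - <<'E'
from h import *
ft=grab('top');fs=grab('side')
def crop(f,x,y,w,h,k): return cv2.resize(f['pixels'][y:y+h,x:x+w],None,fx=k,fy=k,interpolation=cv2.INTER_CUBIC)
a=crop(ft,355,170,60,50,6);b=crop(fs,325,285,72,60,5);c=crop(ft,170,110,140,120,3)
d=crop(fs,270,135,130,100,3)
W=800;im=np.zeros((600,W,3),np.uint8)
im[:300,:360]=a;im[:300,360:720]=b;
c=c[:300];im[300:,:c.shape[1]]=c[:300,:420]; im[300:,420:800]=d[:300,:380]
cv2.imwrite('pics/c1.png',im[:,:,::-1])
for n,f,(x,y,w,h) in(('top',ft,(355,170,60,50)),('side',fs,(325,290,70,50))):
    p=f['pixels'][y:y+h,x:x+w];hsv=cv2.cvtColor(p,cv2.COLOR_RGB2HSV)
    m=((hsv[...,1]<50)&(hsv[...,2]>90)).astype(np.uint8)
    cs,_=cv2.findContours(m,0,2);cc=max(cs,key=cv2.contourArea)
    print(n,cv2.contourArea(cc),cv2.approxPolyDP(cc,3,True).reshape(-1,2)+[x,y])
    r=cv2.minAreaRect(cc);bx=cv2.boxPoints(r)+[x,y];print(bx.round(1)); print(onz(f,bx,0.003).round(4))
# hole
p=ft['pixels'][160:190,200:230].astype(int).sum(2);m=(p<200).astype(np.uint8)
mo=cv2.moments(m,True);uv=[mo['m10']/mo['m00']+200,mo['m01']/mo['m00']+160];print('hole',uv,mo['m00'],onz(ft,[uv],.105))
p=fs['pixels'][155:175,305:330].astype(int).sum(2);m=(p<200).astype(np.uint8)
mo=cv2.moments(m,True);uv=[mo['m10']/mo['m00']+305,mo['m01']/mo['m00']+155];print('hole',uv,mo['m00'],onz(fs,[uv],.105))
E
```

```text
top 881.0 [[367 182]
 [371 211]
 [400 209]
 [396 180]]
[[366.7 181.1]
 [397.7 178.7]
 [400.1 209.9]
 [369.1 212.3]]
[[ 0.6175 -0.2845  0.003 ]
 [ 0.6254 -0.3797  0.003 ]
 [ 0.5289 -0.3813  0.003 ]
 [ 0.5213 -0.2877  0.003 ]]
side 1478.5 [[332 305]
 [347 337]
 [388 327]
 [370 296]
 [349 297]]
[[330.9 304.6]
 [370.  286.4]
 [388.8 326.6]
 [349.7 344.9]]
[[ 0.5218 -0.2915  0.003 ]
 [ 0.6258 -0.2584  0.003 ]
 [ 0.621  -0.3752  0.003 ]
 [ 0.5276 -0.3998  0.003 ]]
hole [214.5, 173.16666666666666] 36.0 [[0.61096102 0.16098906 0.105     ]]
hole [316.27272727272725, 165.0] 11.0 [[0.60852154 0.15943844 0.105     ]]
```

View pics/c1.png

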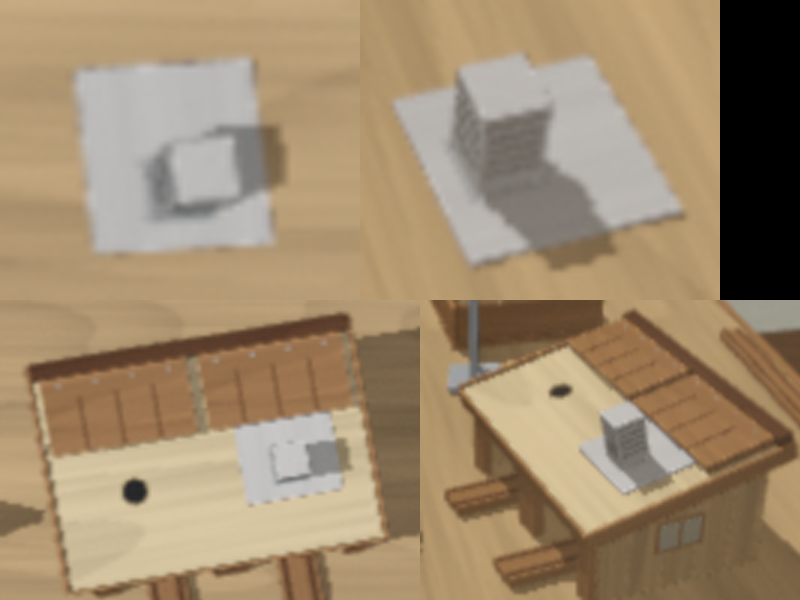

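Crop: the chosen part is a bare grey aluminium plate, with its box offset toward the robot, so the vent's +x points roughly along world +x. The open hole is on the left roof half. Now the exact poses.

```bash
cat >> h.py <<'E'
def grey(f,roi,smax=50,vmin=90):
    x,y,w,h=roi;hsv=cv2.cvtColor(f['pixels'][y:y+h,x:x+w],cv2.COLOR_RGB2HSV)
    return ((hsv[...,1]<smax)&(hsv[...,2]>vmin)).astype(np.uint8)
E
python3 - <<'E'
from h import *
ft=grab('top');fs=grab('side')
# plate, top view: fit lines to the contour between approx corners
roi=(355,170,60,50);cs,_=cv2.findContours(grey(ft,roi),0,cv2.CHAIN_APPROX_NONE);cc=max(cs,key=cv2.contourArea).reshape(-1,2)+[355,170]
W=onz(ft,cc,.003)[:,:2]; q=onz(ft,[[367,182],[371,211],[400,209],[396,180]],.003)[:,:2]
L=[]
for i in range(4):
    a,b=q[i],q[(i+1)%4];u=(b-a)/np.linalg.norm(b-a);n=np.array([-u[1],u[0]]);s=(W-a)@u;l=np.linalg.norm(b-a)
    k=(abs((W-a)@n)<.003)&(s>.012)&(s<l-.012);v=cv2.fitLine(W[k].astype(np.float32),2,0,.001,.001).ravel()
    L.append(v);print('edge',i,k.sum(),np.degrees(np.arctan2(v[1],v[0])).round(2))
def X(a,b):
    t=np.linalg.solve(np.c_[a[:2],-b[:2]],b[2:]-a[2:]);return a[2:]+a[:2]*t[0]
C=np.array([X(L[i-1],L[i]) for i in range(4)]);print(C.round(4),np.linalg.norm(C-np.roll(C,1,0),axis=1).round(4),'ctr',C.mean(0))
# box top bright spot in top view at z=.05
print('boxtop', onz(ft,[[355+205/6-.5,170+170/6-.5]],.05), 'side',onz(fs,[[325+(458+548+525+478-4*360)/20-.5,285+(65+105+57+113)/20-.5]],.05))
# roof corners (crop coords), z of ridge top unsure
def cr(p): return np.array(p)/3.+[170,10]-.33
s=np.sin(np.radians(12))
e=onz(ft,cr([[72,590],[385,540]]),.105-.084*s+.004);print('eave',e.round(4),np.linalg.norm(e[0]-e[1]),np.degrees(np.arctan2(*(e[0]-e[1])[[1,0]]))-90)
sl=onz(ft,cr([[54,455],[200,430]]),.105+.042*s+.011);print('shingleL',sl.round(4),np.linalg.norm(sl[0]-sl[1]),np.degrees(np.arctan2(*(sl[0]-sl[1])[[1,0]]))-90)
sl=onz(ft,cr([[205,430],[358,405]]),.105+.042*s+.011);print('shingleR',sl.round(4),np.linalg.norm(sl[0]-sl[1]),np.degrees(np.arctan2(*(sl[0]-sl[1])[[1,0]]))-90)
pl=onz(ft,cr([[248,503],[343,485]]),.105-.03*s+.003);print('fitted lower',pl.round(4),np.linalg.norm(pl[0]-pl[1]),np.degrees(np.arctan2(*(pl[0]-pl[1])[[1,0]]))-90)
c=np.cos(np.radians(12));bt=onz(ft,cr([[292,460]]),.105+.05*c);print('fitted box top',bt)
E
```

```text
edge 0 21 3.28
edge 1 20 -85.67
edge 2 22 3.11
edge 3 22 -85.75
[[ 0.6162 -0.2861]
 [ 0.5234 -0.2914]
 [ 0.53   -0.3796]
 [ 0.6228 -0.3745]] [0.0887 0.093  0.0884 0.0929] ctr [ 0.57307935 -0.33288324]
boxtop [[ 0.55545097 -0.33439643  0.05      ]] side [[ 0.55380294 -0.33343438  0.05      ]]
eave [[ 0.5203  0.217   0.0915]
 [ 0.5685 -0.0697  0.0915]] 0.29072315745093236 9.54920301306531
shingleL [[0.6382 0.2315 0.1247]
 [0.6627 0.1003 0.1247]] 0.13351167451453289 10.596621707692407
shingleR [[ 0.6628  0.0957  0.1247]
 [ 0.6877 -0.0438  0.1247]] 0.14176578568789097 10.115577777689651
fitted lower [[ 0.6005  0.057   0.1018]
 [ 0.6182 -0.0306  0.1018]] 0.08931409257376399 11.407173828119426
fitted box top [[0.62564843 0.01589108 0.15390738]]
```

```bash
python3 -m creep '[[0,0,0,0,0,-0.11],[0,0,0,0,0,-0.11],[0,0,0,0,0,-0.105],[-0.0264,-0.0316,0,0,0,0],[-0.0264,-0.0316,0,0,0,0],[-0.0264,-0.0316,0,0,0,0],[-0.0264,-0.0316,0,0,0,0],[-0.0264,-0.0316,0,0,0,0],[-0.0264,-0.0316,0,0,0,0],[-0.0264,-0.0316,0,0,0,0]]' -1
python3 -m creep '[[-0.0264,-0.0316,0,0,0,0],[-0.0264,-0.0316,0,0,0,0],[-0.0264,-0.0316,0,0,0,0],[-0.0036,-0.0394,0,0,0,0],[-0.0036,-0.0394,0,0,0,0],[-0.0036,-0.0394,0,0,0,0],[-0.0036,-0.0394,0,0,0,0],[-0.0036,-0.0394,0,0,0,0],[-0.0036,-0.0394,0,0,0,0],[-0.0036,-0.0394,0,0,0,0]]'
python3 -m creep '[[-0.0036,-0.0394,0,0,0,0],[-0.0036,-0.0394,0,0,0,0],[-0.0036,-0.0394,0,0,0,0],[-0.0036,-0.0394,0,0,0,0],[-0.0036,-0.0394,0,0,0,0],[-0.0036,-0.0394,0,0,0,0],[-0.0036,-0.0394,0,0,0,0],[-0.0036,-0.0394,0,0,0,0],[-0.0036,-0.0394,0,0,0,0],[-0.0036,-0.0394,0,0,0,0]]'
python3 - <<'E'
from h import *
s=arm.observe();print(s['q'],s['orientation'])
E
```

```text
clock: 1.13
eef_pos: [0.3674, 0.4174, 0.2456]
orientation: [[-0.998, -0.064, 0.0], [-0.064, 0.998, 0.001], [-0.0, 0.001, -1.0]]
contact_force: [0.5, 0.1, 0.0]
opening: 1.003
grasp_force: 0.0
clock: 1.97
eef_pos: [0.4941, 0.0541, 0.2456]
orientation: [[-0.998, -0.064, 0.001], [-0.064, 0.998, 0.001], [-0.001, 0.001, -1.0]]
contact_force: [1.5, -0.1, 0.4]
opening: 1.0
grasp_force: 0.0
clock: 2.8
eef_pos: [0.5557, -0.3364, 0.2453]
orientation: [[-0.998, -0.065, 0.0], [-0.065, 0.998, 0.0], [-0.0, 0.0, -1.0]]
contact_force: [0.3, 0.2, -0.9]
opening: 1.001
grasp_force: 0.0
[-0.02917015  0.37188611  0.69882008  1.47532551 -0.24079939  1.38130251
  2.31701762] [[-9.97885097e-01 -6.50007525e-02  4.85952829e-04]
 [-6.50006555e-02  9.97885199e-01  2.12773651e-04]
 [-4.98755583e-04  1.80736403e-04 -9.99999859e-01]]
```

```bash
python3 -m creep '[[0,0.0024,0.038,0,0,0],[0,0,0.038,0,0,0],[0,0,0.038,0,0,0],[0,0,0.038,0,0,0],[0,0,0.035,0,0,0],[0,0,0.02,0,0,0],[0,0,0.012,0,0,0],[0,0,0,0,0,0]]'
python3 -m creep '[[0,0,0,0,0,0],[0,0,0,0,0,0],[0,0,0,0,0,0],[0,0,0,0,0,0],[0,0,0,0,0,0],[0,0,0,0,0,0],[0,0,0,0,0,0],[0,0,0,0,0,0],[0,0,0,0,0,0],[0,0,0,0,0,0]]' 1
```

```text
clock: 3.47
eef_pos: [0.5536, -0.3312, 0.0233]
orientation: [[-0.998, -0.064, -0.005], [-0.064, 0.998, 0.002], [0.005, 0.002, -1.0]]
contact_force: [-0.9, 0.7, -0.4]
opening: 0.996
grasp_force: 0.0
clock: 4.3
eef_pos: [0.5564, -0.3331, 0.028]
orientation: [[-0.998, -0.064, 0.003], [-0.064, 0.998, -0.001], [-0.003, -0.001, -1.0]]
contact_force: [-1.3, 0.8, 6.4]
opening: 0.344
grasp_force: 61.0
```

```bash
python3 -m creep '[[0,0,-0.02,0,0,0],[0,0,-0.035,0,0,0],[0,0,-0.038,0,0,0],[0,0,-0.038,0,0,0],[0,0,-0.038,0,0,0],[0,0,-0.03,0,0,0],[0,0,-0.01,0,0,0],[0,0,0,0,0,0],[0,0,0,0,0,0]]'
python3 - <<'E'
from h import *
ft=grab('top');fs=grab('side')
im=np.hstack([cv2.resize(ft['pixels'][150:250,340:440],(400,400)),cv2.resize(fs['pixels'][170:310,300:440],(400,400))])
cv2.imwrite('pics/l1.png',im[:,:,::-1])
s=arm.observe();print(s['orientation'])
E
```

```text
clock: 5.05
eef_pos: [0.555, -0.3321, 0.2344]
orientation: [[-0.998, -0.064, -0.001], [-0.064, 0.998, 0.001], [0.001, 0.001, -1.0]]
contact_force: [-0.2, -0.0, -1.9]
opening: 0.343
grasp_force: 60.1
[[-0.99792143 -0.0643305  -0.00379509]
 [-0.06433856  0.99792605  0.00203899]
 [ 0.00365605  0.00227893 -0.99999072]]
```

View pics/l1.png

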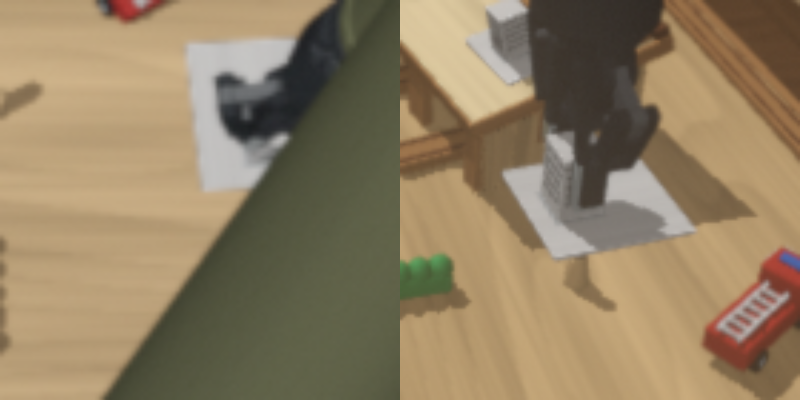

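```bash
cat >> h.py <<'E'
import json
psi,th=np.radians(9.8),np.radians(12);H=np.array([.611,.160,.105])
from scipy.spatial.transform import Rotation as Ro
RH=Ro.from_euler('z',psi).as_matrix()@Ro.from_euler('y',-th).as_matrix()
RT=RH@np.diag([-1,1,-1]); OFF=np.array([.0007,0,.028])
def go(p,R=RT):
    "remaining move to hole-frame vent position p (m), in current tool axes"
    s=arm.observe();P=np.array(s['eef_pos']);O=np.array(s['orientation'])
    T=H+RH@(np.array(p)+OFF)
    print('clock',s['clock'],'vent in hole',(RH.T@(P-H)-OFF).round(4),'target tcp',T.round(4),'shift tool',(O.T@(T-P)).round(4),'rotvec tool',Ro.from_matrix(O.T@R).as_rotvec().round(4),'F in hole axes',(RH.T@np.array(s['contact_force'])).round(2))
E
python3 - <<'E'
from h import *
ft=grab('top');fs=grab('side')
print(onz(fs,[[336.75,230.2],[354.25,260],[402.5,250.9]],.208).round(4));print(onz(ft,[[387,161.25],[390.75,197.5]],.208).round(4))
s=arm.observe();O=np.array(s['orientation'])@np.diag([-1,1,-1]);o=np.array(s['eef_pos'])-O@OFF
print('expected',[(o+O@np.array(c)).round(4) for c in((.065,.045,.0),(-.03,.045,.0),(-.03,-.045,.0),(.065,-.045,.0))])
go([-.04,0,.05])
E
```

```text
[[ 0.5229 -0.2917  0.208 ]
 [ 0.5265 -0.3787  0.208 ]
 [ 0.6176 -0.375   0.208 ]]
[[ 0.615  -0.2868  0.208 ]
 [ 0.5216 -0.2913  0.208 ]]
expected [array([ 0.6155, -0.2826,  0.2046]), array([ 0.5207, -0.2887,  0.2049]), array([ 0.5265, -0.3785,  0.2047]), array([ 0.6213, -0.3724,  0.2044])]
clock 5.25 vent in hole [-0.1106 -0.4749  0.1259] target tcp [0.5571 0.1507 0.1731] shift tool [-0.034   0.4811  0.0604] rotvec tool [-0.009  -0.2128 -0.1066] F in hole axes [-0.25 -0.21 -0.68]
```

```bash
python3 -m creep '[[-0.003,0.02,0,0,0,0],[-0.003,0.038,0,0,0,0],[-0.003,0.04,0,0,0,0],[-0.003,0.04,0,0,0,0],[-0.003,0.04,0,0,0,0],[-0.003,0.04,0,0,0,0],[-0.003,0.04,0,0,0,0],[-0.003,0.04,0,0,0,0],[-0.003,0.04,0,0,0,0],[-0.003,0.04,0,0,0,0]]'
python3 -m creep '[[-0.003,0.04,0,0,0,0],[-0.001,0.035,0,0,0,0],[0,0.015,0,0,0,-0.053],[0,0.01,0,0,0,-0.053],[0,0,0,0,-0.07,0],[0,0,0,0,-0.07,0],[0,0,0,0,-0.07,0],[0,0,0,0,0,0],[0,0,0,0,0,0]]'
python3 - <<'E'
from h import *
go([-.04,0,.015])
E
```

```text
clock: 6.08
eef_pos: [0.5599, 0.0486, 0.2341]
orientation: [[-0.998, -0.064, -0.002], [-0.064, 0.998, -0.0], [0.002, -0.0, -1.0]]
contact_force: [1.3, 1.2, -0.9]
opening: 0.349
grasp_force: 60.2
clock: 6.83
eef_pos: [0.5567, 0.1466, 0.2343]
orientation: [[-0.964, -0.17, 0.203], [-0.166, 0.985, 0.035], [-0.206, 0.0, -0.979]]
contact_force: [0.8, -0.6, -0.3]
opening: 0.345
grasp_force: 60.0
clock 6.8333 vent in hole [-0.0284 -0.004   0.1101] target tcp [0.5643 0.1519 0.1389] shift tool [0.0113 0.004  0.0951] rotvec tool [ 0.0002 -0.0024 -0.0002] F in hole axes [ 0.61 -0.7  -0.42]
```

```bash
python3 -m creep '[[0.008,0.004,0.02,0,0,0],[0.008,0,0.03,0,0,0],[0,0,0.025,0,0,0],[0,0,0.015,0,0,0],[0,0,0.005,0,0,0],[0,0,0,0,0,0],[0,0,0,0,0,0]]'
python3 - <<'E'
from h import *
go([-.045,0,.002])
ft=grab('top');fs=grab('side')
im=np.hstack([cv2.resize(ft['pixels'][105:215,170:300],None,fx=3.05,fy=3.05),cv2.resize(fs['pixels'][120:230,270:400],None,fx=3.05,fy=3.05)])
cv2.imwrite('pics/r1.png',im[:,:,::-1]);print(im.shape)
E
```

```text
clock: 7.42
eef_pos: [0.5622, 0.1513, 0.1395]
orientation: [[-0.964, -0.169, 0.205], [-0.165, 0.986, 0.035], [-0.208, -0.0, -0.978]]
contact_force: [0.0, -0.7, -0.5]
opening: 0.343
grasp_force: 60.0
clock 7.4167 vent in hole [-0.042  -0.0003  0.016 ] target tcp [0.5622 0.1516 0.1251] shift tool [0.003  0.0003 0.014 ] rotvec tool [-0.0007  0.0005 -0.0011] F in hole axes [-0.18 -0.68 -0.49]
(336, 792, 3)
```

View pics/r1.png

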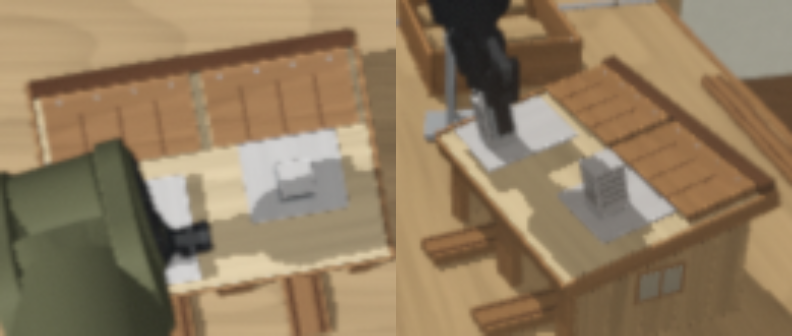

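Held vent hovers over the left half at about 16 mm, clear of the shingle edge, parallel to the fitted one. Now I lower until the board is felt.

```bash
for i in 1; do python3 -m creep '[[0.002,0,0.005,0,0,0],[0,0,0.004,0,0,0],[0,0,0.002,0,0,0],[0,0,0,0,0,0],[0,0,0,0,0,0],[0,0,0,0,0,0]]'; python3 -c "
from h import *;go([-.045,0,.002])"; done
python3 -m creep '[[0,0,0.0015,0,0,0],[0,0,0,0,0,0],[0,0,0,0,0,0],[0,0,0,0,0,0]]'; python3 -c "
from h import *;go([-.045,0,.002])"
python3 -m creep '[[0,0,0.0015,0,0,0],[0,0,0,0,0,0],[0,0,0,0,0,0],[0,0,0,0,0,0]]'; python3 -c "
from h import *;go([-.045,0,.002])"
```

```text
clock: 8.02
eef_pos: [0.5618, 0.1514, 0.128]
orientation: [[-0.964, -0.169, 0.206], [-0.166, 0.986, 0.035], [-0.209, 0.0, -0.978]]
contact_force: [1.1, -0.4, -0.1]
opening: 0.348
grasp_force: 60.0
clock 8.0167 vent in hole [-0.0448 -0.0001  0.0049] target tcp [0.5622 0.1516 0.1251] shift tool [0.0002 0.0001 0.0029] rotvec tool [-0.0001  0.0008 -0.0008] F in hole axes [ 0.96 -0.55 -0.29]
clock: 8.35
eef_pos: [0.5621, 0.1515, 0.1265]
orientation: [[-0.964, -0.169, 0.206], [-0.166, 0.986, 0.035], [-0.209, 0.0, -0.978]]
contact_force: [-0.4, -0.1, 0.3]
opening: 0.344
grasp_force: 60.0
clock 8.35 vent in hole [-0.0448 -0.0001  0.0033] target tcp [0.5622 0.1516 0.1251] shift tool [0.0002 0.0001 0.0013] rotvec tool [-0.0001  0.0006 -0.0008] F in hole axes [-0.3  -0.05  0.38]
clock: 8.68
eef_pos: [0.5624, 0.1515, 0.1249]
orientation: [[-0.964, -0.169, 0.205], [-0.166, 0.986, 0.035], [-0.208, 0.0, -0.978]]
contact_force: [0.4, -0.0, -0.3]
opening: 0.341
grasp_force: 60.0
clock 8.6833 vent in hole [-0.0449 -0.0001  0.0018] target tcp [0.5622 0.1516 0.1251] shift tool [ 0.0001  0.0001 -0.0002] rotvec tool [-0.0002  0.0006 -0.0008] F in hole axes [ 0.34 -0.12 -0.38]
```

```bash
for i in 1; do python3 -m creep '[[0,0,0.0015,0,0,0],[0,0,0,0,0,0],[0,0,0,0,0,0],[0,0,0,0,0,0]]'; python3 -c "
from h import *;go([-.045,0,.002])"; done
python3 -m creep '[[0,0,0.001,0,0,0],[0,0,0,0,0,0],[0,0,0,0,0,0],[0,0,0,0,0,0]]'; python3 -c "
from h import *;go([-.045,0,.002])"
```

```text
clock: 9.02
eef_pos: [0.5627, 0.1515, 0.1235]
orientation: [[-0.964, -0.169, 0.205], [-0.166, 0.986, 0.035], [-0.208, 0.0, -0.978]]
contact_force: [-0.7, 0.4, -1.0]
opening: 0.346
grasp_force: 60.1
clock 9.0167 vent in hole [-0.0448 -0.0001  0.0003] target tcp [0.5622 0.1516 0.1251] shift tool [ 0.0002  0.0001 -0.0017] rotvec tool [-0.0002  0.0006 -0.0008] F in hole axes [-0.8   0.5  -0.84]
clock: 9.35
eef_pos: [0.5628, 0.1516, 0.1233]
orientation: [[-0.964, -0.169, 0.205], [-0.165, 0.986, 0.036], [-0.208, 0.001, -0.978]]
contact_force: [-5.0, -1.5, 6.5]
opening: 0.345
grasp_force: 60.8
clock 9.35 vent in hole [-0.0447 -0.0001  0.0001] target tcp [0.5622 0.1516 0.1251] shift tool [ 0.0003  0.0001 -0.0019] rotvec tool [ 0.0003  0.0005 -0.001 ] F in hole axes [-3.73 -0.65  7.41]
```

Contact at the predicted height. I raise it 2 mm and slide up the slope.

```bash
python3 -m creep '[[0,0,-0.0025,0,0,0],[0,0,0,0,0,0],[-0.006,0,0,0,0,0],[-0.006,0,0,0,0,0],[-0.006,0,0,0,0,0],[-0.005,0,0,0,0,0],[0,0,0,0,0,0],[0,0,0,0,0,0]]'; python3 - <<'E'
from h import *;go([0,0,.0017])
f=grab('side');cv2.imwrite('pics/s2.png',cv2.resize(f['pixels'][120:220,290:390],(600,600),interpolation=cv2.INTER_CUBIC)[:,:,::-1])
E
```

```text
clock: 10.02
eef_pos: [0.5849, 0.1552, 0.1296]
orientation: [[-0.964, -0.169, 0.205], [-0.166, 0.986, 0.035], [-0.208, -0.0, -0.978]]
contact_force: [-0.5, 0.3, -0.6]
opening: 0.343
grasp_force: 60.1
clock 10.0167 vent in hole [-0.0216 -0.0003  0.0016] target tcp [0.6056 0.1591 0.1342] shift tool [-0.0216  0.0003 -0.0001] rotvec tool [-0.0006  0.0003 -0.0009] F in hole axes [-0.53  0.43 -0.48]
```

View pics/s2.png

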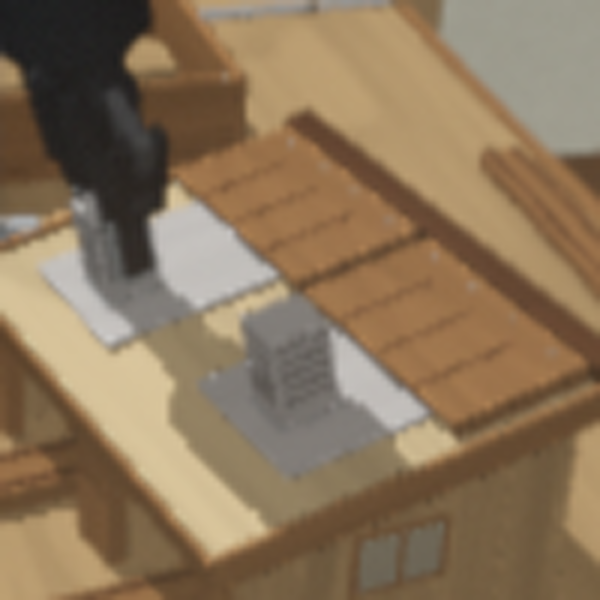

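The plate edge is at the shingle lip, parallel to it, with no force felt and the shingles lying flat. Continuing.

```bash
python3 -m creep '[[-0.003,0,0,0,0,0],[-0.003,0,0,0,0,0],[-0.003,0,0,0,0,0],[0,0,0,0,0,0],[0,0,0,0,0,0]]'; python3 -c "
from h import *;go([0,0,0.0015])"
python3 -m creep '[[-0.003,0,0,0,0,0],[-0.003,0,0,0,0,0],[-0.003,0,0,0,0,0],[-0.003,0,0,0,0,0],[0,0,0,0,0,0],[0,0,0,0,0,0]]'; python3 - <<'E'
from h import *;go([0,0,0.0015])
f=grab('side');cv2.imwrite('pics/s3.png',cv2.resize(f['pixels'][120:220,290:390],(600,600),interpolation=cv2.INTER_CUBIC)[:,:,::-1])
E
```

```text
clock: 10.48
eef_pos: [0.5934, 0.1568, 0.1317]
orientation: [[-0.964, -0.169, 0.206], [-0.166, 0.986, 0.035], [-0.209, -0.0, -0.978]]
contact_force: [0.0, -0.5, -1.1]
opening: 0.344
grasp_force: 60.1
clock 10.4833 vent in hole [-0.0126 -0.0002  0.0019] target tcp [0.6056 0.1591 0.134 ] shift tool [-0.0126  0.0002  0.0004] rotvec tool [-0.0002  0.0007 -0.0009] F in hole axes [-0.28 -0.54 -1.04]
clock: 10.98
eef_pos: [0.605, 0.1588, 0.1342]
orientation: [[-0.964, -0.169, 0.206], [-0.166, 0.986, 0.035], [-0.209, -0.0, -0.978]]
contact_force: [0.2, -0.5, -0.9]
opening: 0.341
grasp_force: 60.1
clock 10.9833 vent in hole [-0.0006 -0.0002  0.0018] target tcp [0.6056 0.1591 0.134 ] shift tool [-0.0006  0.0002  0.0003] rotvec tool [-0.0003  0.0007 -0.0009] F in hole axes [-0.08 -0.51 -0.87]
```

View pics/s3.png

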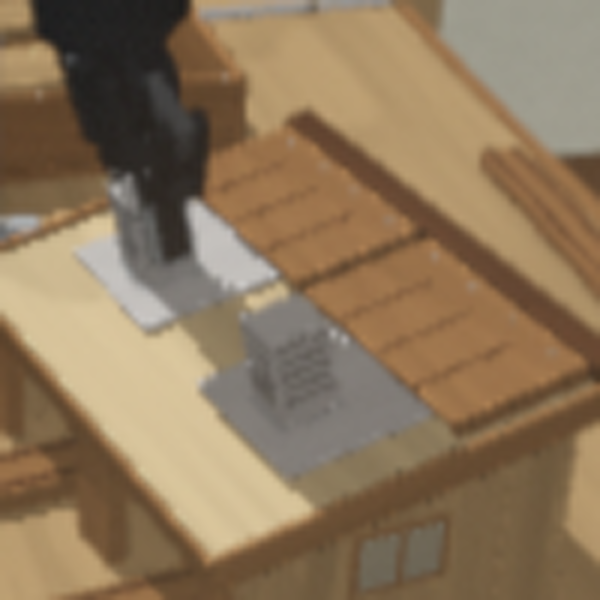

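The plate is tucked under, and the box stands where the hole was. I check its position against the fitted vent in the roof plane.

```bash
python3 - <<'E'
from h import *
f=grab('side');uv=np.array([[75,250],[150,330],[278,275],[202,385],[292,475],[432,415]])/6+[290-.42,120-.42]
c,d=ray(f,uv);c=RH.T@(c-H);d=d@RH
z=np.array([.003]*6);print((c+d*((z-c[2])/d[:,2])[:,None]).round(4))
E
```

```text
[[-0.0297  0.0451  0.003 ]
 [-0.0297 -0.0467  0.003 ]
 [ 0.0416 -0.0449  0.003 ]
 [-0.0294 -0.1038  0.003 ]
 [-0.0273 -0.1896  0.003 ]
 [ 0.043  -0.1897  0.003 ]]
```

Within about 2 mm on both axes. Small trim, then press down.

```bash
python3 -m creep '[[-0.001,-0.001,0,0,0,0],[0,0,0.0015,0,0,0],[0,0,0.001,0,0,0],[0,0,0,0,0,0],[0,0,0,0,0,0],[0,0,0,0,0,0]]'; python3 -c "
from h import *;go([0,0,0])"
python3 -m creep '[[0,0,0.0006,0,0,0],[0,0,0,0,0,0],[0,0,0,0,0,0],[0,0,0,0,0,0],[0,0,0,0,0,0]]'; python3 -c "
from h import *;go([0,0,0])"
```

```text
clock: 11.58
eef_pos: [0.6066, 0.1578, 0.1327]
orientation: [[-0.964, -0.169, 0.206], [-0.165, 0.986, 0.036], [-0.209, 0.0, -0.978]]
contact_force: [-3.3, -1.4, 6.0]
opening: 0.343
grasp_force: 60.7
clock 11.5833 vent in hole [ 0.0005 -0.0014  0.0001] target tcp [0.6059 0.1591 0.1325] shift tool [0.0005 0.0014 0.0001] rotvec tool [ 0.0001  0.0011 -0.0012] F in hole axes [-2.17 -0.8   6.63]
clock: 12.0
eef_pos: [0.6066, 0.1578, 0.1327]
orientation: [[-0.964, -0.169, 0.206], [-0.165, 0.986, 0.036], [-0.209, 0.001, -0.978]]
contact_force: [-6.2, -2.4, 9.2]
opening: 0.345
grasp_force: 61.6
clock 12.0 vent in hole [ 0.0004 -0.0014  0.0001] target tcp [0.6059 0.1591 0.1325] shift tool [0.0004 0.0014 0.0001] rotvec tool [ 0.0003  0.0009 -0.0013] F in hole axes [-4.43 -1.28 10.31]
```

```bash
python3 -m creep '[[0,0,0,0,0,0],[0,0,0,0,0,0],[0,0,0,0,0,0],[0,0,0,0,0,0]]'; python3 - <<'E'
from h import *;go([0,0,0])
f=grab('side');cv2.imwrite('pics/s4.png',cv2.resize(f['pixels'][120:220,290:390],(600,600),interpolation=cv2.INTER_CUBIC)[:,:,::-1])
E
```

```text
clock: 12.33
eef_pos: [0.6066, 0.1579, 0.1327]
orientation: [[-0.964, -0.169, 0.206], [-0.165, 0.986, 0.036], [-0.209, 0.001, -0.978]]
contact_force: [-6.5, -2.5, 9.2]
opening: 0.343
grasp_force: 61.6
clock 12.3333 vent in hole [ 0.0004 -0.0014  0.0001] target tcp [0.6059 0.1591 0.1325] shift tool [0.0004 0.0014 0.0001] rotvec tool [ 0.0004  0.0009 -0.0012] F in hole axes [-4.77 -1.4  10.38]
```

View pics/s4.png

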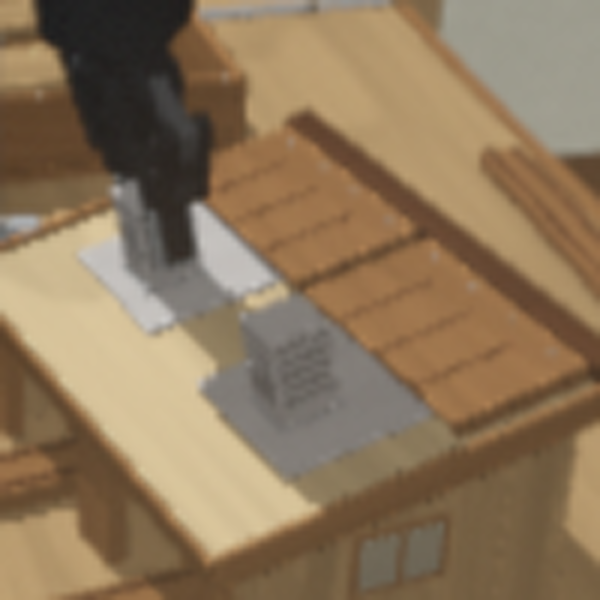

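The vent sits flat under the shingle with its lower edge corners at (80,255) and (152,332). Both shingles are down and the push is steady at about 10 N, so I hand it in.

```bash
python3 -c "
from station import arm;print(arm.job_done())"
```

```text
the job is handed in; nothing more can be done
None
```

The loose vent is fitted over the open left-hand smoke hole, its plate tucked under the shingle and both shingles lying flat; I handed the job in at about 12.4 s, still gripping the vent and pressing with about 10 N, and no verdict was returned.

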